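# Rock the tight red stopper out of its sample cell

## Robot

A 7-joint arm with a two-finger parallel gripper is mounted at the origin on the work surface. World frame = base frame: x ahead of the robot, y to its left, z up, the work surface at z = 0. Lengths are in m, angles in rad, forces in N, time in s.
With the tool pointing down it reaches from about 0.4 to 0.9 m from the base axis. Payload 5.5 kg.
Tool frame: the origin (TCP) lies on the centre line of the jaws, within the pads' length; the fingertips stand 25 mm ahead of it and the grasp point (between the pads) lies 6 mm ahead of it; z points along the fingers, y is the direction in which the jaws open and shut (so a half turn about z gives the same grasp; the last joint's range is limited). The gripper opens to 85 mm and grips with 20 to 120 N. Pads are 22 mm wide; open, the fingers measure 114 mm over their backs; the gripper's body (76 mm by 85 mm) begins 54 mm behind the grasp point. The pads swing forward as they close: fully open they stand 13 mm farther back than shut.
Start: joints at [1.602, 0.501, -0.427, 1.55, 0.221, 1.138, -0.21], TCP at [0.149, -0.633, 0.256] pointing down, gripper open.
Joint ranges: [-2.88, 2.88], [-0.31, 2.03], [-1.54, 1.56], [0.2, 2.42], [-1.41, 4.55], [0.19, 2.02], [-2.57, 2.57]. Speed limits (rad/s): [2.57, 2.57, 3.14, 3.14, 3.14, 3.14, 3.14].

## Interface

Orientations are given as a unit quaternion [x, y, z, w].
In Python, from plant import ctrl gives the robot as it stands.
- The arm moves only by the tool drive_tool, never from a script. Its argument "steps" is a list of rows, each a list of 7 numbers: the shift along the tool's x, y, z in mm, then the turn, a rotation vector about the tool's x, y, z in degrees, then the finger opening in mm, from 0 to 85.4. In form: [[tx, ty, tz, wx, wy, wz, gripper], ...]. A call has exactly 10 rows; each row shifts and turns the commanded pose from where the row before left it, along the tool's axes as they then stand; what a row does not reach is not made up. A row lasts 1/12 s, in which the tool goes at most 41.7 mm and 7.16 degrees, less where a joint would pass 70% of its speed; a pose out of reach is approached as far as the arm can. A call is refused whole if a number of a shift passes 41.7 or a number of a turn 7.16, either way. A call with a gripper value outside its range is refused whole. The fingers move at their own pace and stop on an object; the grip force is fixed at half the most. Time passes only in rows, so rows that do not move let the fingers close, or fill a call up. It gives the time, the measured TCP pose, the force and the opening at its end, in the units of the state.
- ctrl.state(): the state, without advancing time (a new reading comes with each control period).
- ctrl.snapshot(name): name is "scene" or "side" or "wrist"; returns a dict with "frame" (420x560x3 uint8, red, green, blue), "mtx" (3x3 intrinsics, pixels), "world_from_camera" (4x4, takes a point from camera to world coordinates). Camera axes: x right, y down, z forward; pixel columns grow to the right and rows downward; lengths in m; the calibration is good to about 2 mm. A picture is of the moment at which its call begins. There is no depth.
- ctrl.finish_job(): hands the job in, once; it reports no verdict.
The state is a dict: "time": time; "joint_pos": joint angles; "dq": joint speeds; "tau": joint torques, N m; "eef_pos": TCP position; "eef_rot": TCP orientation; "wrist_force": force on the tool from outside, world axes, zero at the start; "ft_torque": the same for the moment, N m; "gripper_width": finger opening in m.
Only numpy, scipy, OpenCV 4.12 (cv2) and the standard library are available. Lean on these libraries where they do the work, as an engineer would, in place of code of your own. Each camera call takes 0.05 s, during which the arm holds its last target.

## Task

Work the tight red stopper out of its sample cell: lean it about ten degrees towards the cell's green dots, then about as far the other way, while the plug is still in the mouth, and then draw it straight up and out. Stand it upright in the dark metal dish and let go. Leave the blue stopper in its cell.

Things in the scene. Friction and masses are not known exactly. Their poses are not given: they have to be found in the camera images.
- red_stopper_center (a point): Centre (half-way up) of the red stopper: 70 mm tall, 45 g. From below: round plug 30 mm across, 22 long; flange 38 mm across, 4 thick; square grip 24 x 24, 44 tall (9 mm below to 35 mm above this point). z: plug to grip; x, y: the grip's faces, along its cell's x, y at the start. In the cell, grip it 20 mm above this point, so the fingertips clear the collar as it leans. A straight pull meets about 10 to 18 N.
- red_cell: Fixed cell with the red stopper: steel foot plate 100 (x) x 76 x 12 mm, amber barrel, grey 64 mm square collar, mouth 85 mm up. Origin: centre of its underside, z up, x towards its two green dots. Plug 18 mm deep, stopper centre 102 mm up; out at 120 mm. Rubber lips grip the plug in y; in x it has 7 mm of room each side, so rock it along x about a point 76 mm up. Flange starts 4 mm above collar.
- dish_in (a point): Centre of the flat inner floor of a round dark steel dish, fixed to the bench: rim 112 mm across and 14 mm above the bench, floor about 96 mm across and 4 mm above the bench. A stopper standing in it has its centre 35 mm above this point.
- blue_stopper_center (a point): Centre (half-way up) of the blue stopper, the same shape and size as the red one, in a second cell of the same kind. To be left where it is.

How it is judged:
By the outcome, as a careful person would: the job done as asked, in the order asked, and still so for the second after the job is handed in, with the robot touching nothing.
It also fails if it takes over 42 s, if anything falls off the work surface, if the arm or the gripper's body presses on something with over 40 N, if the wrist force passes 120 N, or if a joint passes its speed limit or range.

## Working session

There is one attempt and no reset: what is moved stays moved. The work goes in short steps, Python scripts to look and compute and a tool call to move; the robot and the scene stay as the last step left them, time stands still between calls to the robot, and variables do not carry over. Pictures are saved under pics/ and viewed, and the job is handed in when it is done.

Besides the shell and the picture viewer there is one more tool, called after "Call:" by a JSON object that holds its "api" and its "payload", one argument or row to a line. drive_tool: Moves the arm, as the interface text tells. Its arguments: {"type":"object","properties":{"steps":{"type":"array","items":{"type":"array","items":{"type":"number"}}}},"required":["steps"]}

```bash
mkdir -p pics; ls
python3 - <<'E'
from plant import ctrl
import cv2, numpy as np
s=ctrl.state(); print(s)
for n in ["scene","side","wrist"]:
    d=ctrl.snapshot(n); cv2.imwrite(f"pics/{n}0.png",d["frame"][:,:,::-1])
    np.savez(f"pics/{n}0.npz",**{k:d[k] for k in("frame","mtx","world_from_camera")})
    print(n,d["mtx"].round(1).tolist(),d["world_from_camera"].round(3).tolist())
E
```

```text
pics
{'time': 0.0, 'joint_pos': array([ 1.60218591,  0.50188677, -0.42677811,  1.55144232,  0.22084106,
        1.13828589, -0.21031915]), 'dq': array([-0.00054819,  0.0011227 , -0.00048363, -0.00123301, -0.0009702 ,
        0.00071367,  0.0004402 ]), 'tau': array([ 9.65052413e-05, -5.69538867e+01, -5.81620172e+00, -2.80943960e+01,
        1.06944091e-02,  1.20525141e-02, -1.76303473e-05]), 'eef_pos': array([ 0.14912174, -0.63200824,  0.25523693]), 'eef_rot': array([ 9.93287722e-01,  1.15665653e-01, -9.45620671e-05, -9.74264851e-04]), 'wrist_force': array([-0.24019649, -0.25015277, -0.18968798]), 'ft_torque': array([-0.01457809,  0.02703238, -0.04795871]), 'gripper_width': 0.08530600752012162}
scene [[384.0, 0.0, 282.3], [0.0, 384.0, 205.7], [0.0, 0.0, 1.0]] [[0.722, 0.485, -0.494, 0.881], [0.692, -0.518, 0.504, -0.326], [-0.011, -0.705, -0.709, 0.554], [0.0, 0.0, 0.0, 1.0]]
side [[394.3, 0.0, 277.8], [0.0, 394.3, 212.3], [0.0, 0.0, 1.0]] [[0.915, -0.203, 0.348, 0.288], [-0.402, -0.419, 0.814, -0.654], [-0.02, -0.885, -0.465, 0.476], [0.0, 0.0, 0.0, 1.0]]
wrist [[370.3, 0.0, 278.0], [0.0, 370.3, 203.3], [0.0, 0.0, 1.0]] [[0.23, -0.934, -0.273, 0.219], [-0.973, -0.221, -0.063, -0.617], [-0.002, 0.28, -0.96, 0.372], [0.0, 0.0, 0.0, 1.0]]
```

View pics/scene0.png

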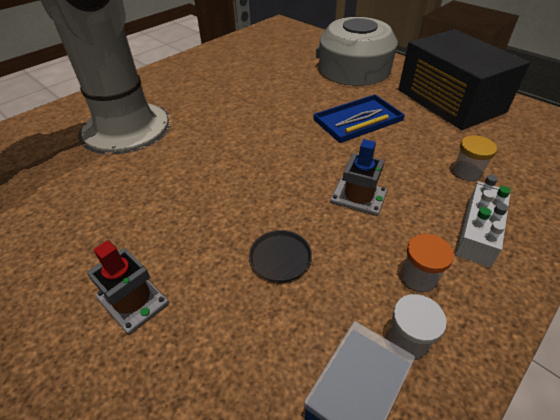

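View pics/side0.png

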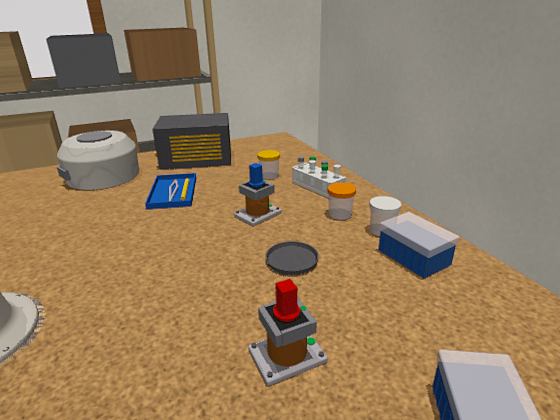

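View pics/wrist0.png

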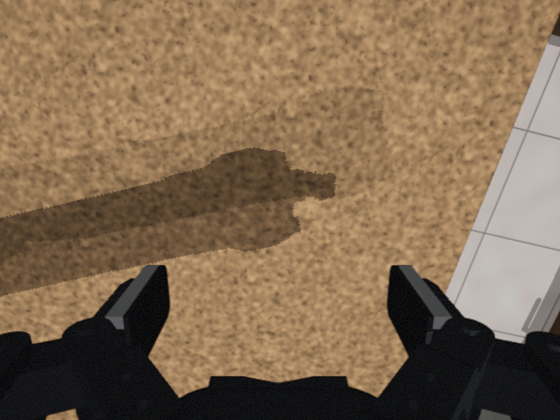

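The scene view has the red cell at about (128,285), the dish at (280,256) and the blue cell at (362,180). The side view has them at (287,330), (292,258) and (257,200). I'll enlarge these next.

Run:
```python
import cv2
a=cv2.imread("pics/scene0.png");b=cv2.imread("pics/side0.png")
def crop(im,x,y,w,h,k,n):
    c=cv2.resize(im[y:y+h,x:x+w],None,fx=k,fy=k,interpolation=cv2.INTER_CUBIC)
    for i in range(0,w,10):
        cv2.putText(c,str(x+i),(i*k,8),0,.3,(255,255,255),1);cv2.line(c,(i*k,0),(i*k,3),(255,255,255),1)
    for i in range(0,h,10): cv2.putText(c,str(y+i),(0,i*k+4),0,.3,(255,255,255),1)
    cv2.imwrite(n,c)
crop(a,80,235,95,95,6,"pics/c1.png")
crop(b,240,270,95,115,5,"pics/c2.png")
```

```text
(no output)
```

View pics/c1.png

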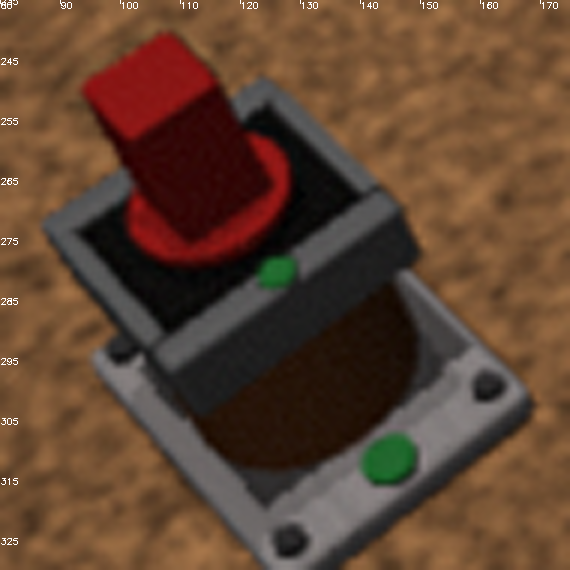

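View pics/c2.png

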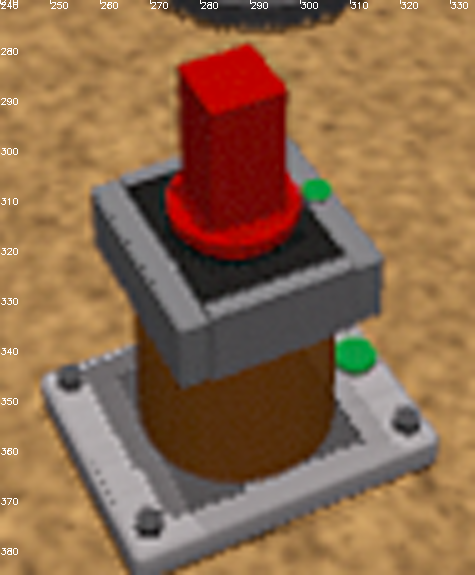

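```bash
cat > h.py <<'E'
import numpy as np, cv2
from scipy.optimize import least_squares
from scipy.spatial.transform import Rotation as R
def load(f):
    d=np.load(f); return d["mtx"],d["world_from_camera"]
def proj(c,P):
    K,T=c; P=np.atleast_2d(P); Ti=np.linalg.inv(T); q=P@Ti[:3,:3].T+Ti[:3,3]; q=q@K.T; return q[:,:2]/q[:,2:]
def ray(c,p):
    K,T=c; d=T[:3,:3]@np.linalg.solve(K,[p[0],p[1],1.]); return T[:3,3],d/np.linalg.norm(d)
def onz(c,p,z):
    o,d=ray(c,p); return o+d*(z-o[2])/d[2]
def tri(obs):
    A=0;b=0;L=[]
    for c,p in obs:
        o,d=ray(c,p);M=np.eye(3)-np.outer(d,d);A=A+M;b=b+M@o;L.append((o,M))
    x=np.linalg.solve(A,b); return x,[np.linalg.norm(M@(x-o)) for o,M in L]
E
python3 - <<'E'
from h import *
a=load("pics/scene0.npz");b=load("pics/side0.npz")
C={'g++':((115.8,248.8),(289.8,278.8)),'g+-':((102.2,258.3),(297.2,288.6)),'g--':((93.8,250.2),(283.2,293)),'g-+':((108,240.5),(276,283.4)),
'pd':((145,311.7),(311,341)),'cd':((126.3,280.2),(303.2,308)),
'c+-':((105.3,293.7),(316,322.6)),'c--':((87.5,272.5),(276.5,336.5)),'c-+':((123.8,248),(259,308.4)),'c++':((145.3,267.2),None),
'bolt+-':((128.5,325),(321,354)) }
for k,(p,q) in C.items():
    if q is None: continue
    x,e=tri([(a,p),(b,q)]); print(k,x.round(4),np.round(e,4))
def res(v,full=False):
    x,y,w,gx,gy,dz=v; c,s=np.cos(w),np.sin(w);r=[]
    def W(px,py,z): return [x+c*px-s*py,y+s*px+c*py,z+dz]
    M={'c++':W(.032,.032,.085),'c+-':W(.032,-.032,.085),'c--':W(-.032,-.032,.085),'c-+':W(-.032,.032,.085)}
    for k,i,j in(('++',1,1),('+-',1,-1),('--',-1,-1),('-+',-1,1)):
        t=W(.012*i+gx,.012*j+gy,.137); M['g'+k]=t
    for k,P in M.items():
        p,q=C[k]
        r+=list(proj(a,P)[0]-p)
        if q: r+=list(proj(b,P)[0]-q)
    return np.array(r)
s=least_squares(res,[.47,-.37,.1,0,0,0],loss='soft_l1'); print(s.x[:2],np.degrees(s.x[2]),s.x[3:],res(s.x).round(1))
# dish
E
```

```text
g++ [ 0.4779 -0.2475  0.134 ] [0.0002 0.0002]
g+- [ 0.4785 -0.269   0.1325] [0.0008 0.0008]
g-- [ 0.4571 -0.2701  0.133 ] [0.0006 0.0006]
g-+ [ 0.4562 -0.2478  0.1338] [0.0006 0.0006]
pd [ 0.5086 -0.2575  0.0109] [0.0007 0.0007]
cd [ 0.494  -0.2577  0.0833] [0.0007 0.0007]
c+- [ 0.4953 -0.2915  0.0849] [0.0024 0.0024]
c-- [ 0.4372 -0.2901  0.0806] [0.0007 0.0007]
c-+ [ 0.4357 -0.2288  0.0813] [0.0009 0.0009]
bolt+- [ 0.5099 -0.2872  0.0113] [0.0005 0.0005]
[ 0.46619413 -0.2592808 ] 1.0008785005861707 [ 0.00113184  0.0007179  -0.00359557] [ 1.   2.9  2.   4.2  0.5 -0.4 -2.2 -0.  -1.5  0.6 -0.3 -0.5 -2.  -0.5
  1.3  0.4  0.3 -0.4 -0.9  1.2  0.7 -0.5 -1.2 -0.1 -1.2  0.1  0.3 -0.2
 -1.3 -0.4]
```

Run:
```python
from h import *
a=load("pics/scene0.npz");b=load("pics/side0.npz")
for n,p,nm in((a,"scene",'sc'),(b,"side",'si')):
    im=cv2.imread(f"pics/{p}0.png"); x,y=(235,220) if p=="scene" else (250,230)
    c=cv2.resize(im[y:y+75,x:x+90],None,fx=6,fy=6,interpolation=cv2.INTER_CUBIC);cv2.imwrite(f"pics/d{p}.png",c)
    g=im[y:y+75,x:x+90].max(2); m=(g<75).astype(np.uint8); m=cv2.morphologyEx(m,cv2.MORPH_CLOSE,np.ones((7,7)))
    nn,l,st,ce=cv2.connectedComponentsWithStats(m); i=1+st[1:,4].argmax(); m=(l==i).astype(np.uint8)
    k=max(cv2.findContours(m,0,1)[0],key=cv2.contourArea); k=cv2.convexHull(k)
    e=cv2.fitEllipse(k); print(p,e[0][0]+x,e[0][1]+y,e[1:],st[i]); ctr=(e[0][0]+x,e[0][1]+y)
    pts=np.array([onz(n,(q[0][0]+x,q[0][1]+y),.012) for q in k]); 
    print(onz(n,ctr,.010), cv2.minEnclosingCircle((pts[:,:2]*1000).astype(np.float32)))
print("bluetop",tri([(a,(367,143)),(b,(256,166))]))
```

```text
scene 279.9070625305176 256.9151611328125 ((54.30677795410156, 63.027244567871094), 86.71971130371094) [  14   10   63   55 2676]
[ 0.58748458 -0.03386871  0.01      ] ((585.8488159179688, -32.538055419921875), 59.702354431152344)
side 291.34984588623047 258.41411781311035 ((33.82563400268555, 52.54883575439453), 89.83883666992188) [ 16  12  52  34 458]
[ 0.57904742 -0.03947137  0.01      ] ((580.0772094726562, -38.87493133544922), 60.96485900878906)
bluetop (array([0.5931552 , 0.19110021, 0.13488374]), [np.float64(0.002830134528844335), np.float64(0.002830134528844198)])
```

View pics/dside.png

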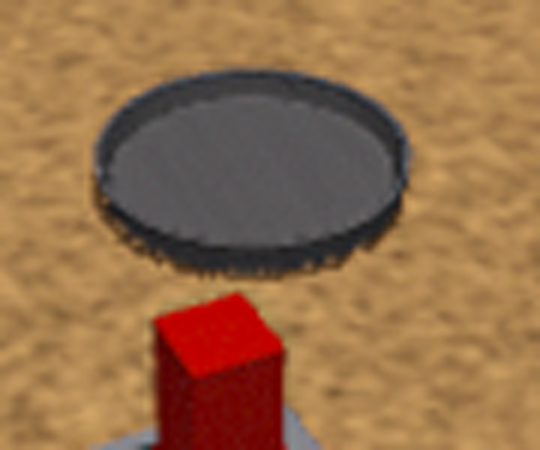

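View pics/dscene.png

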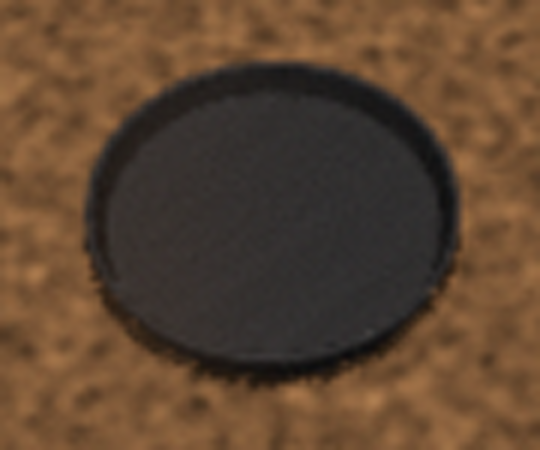

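Run:
```python
from h import *
a=load("pics/scene0.npz");b=load("pics/side0.npz")
print(onz(a,(280.7,255.3),.014),onz(b,(292.2,256.7),.014))
print(tri([(a,(280.7,255.3)),(b,(292.2,256.7))]))
from plant import ctrl
s=ctrl.state();r=R.from_quat(s['eef_rot']);print(r.as_matrix().round(3),s['eef_pos'])
# camera in tool
w=load("pics/wrist0.npz")[1];T=np.eye(4);T[:3,:3]=r.as_matrix();T[:3,3]=s['eef_pos'];print((np.linalg.inv(T)@w).round(4))
```

```text
[ 0.58820196 -0.0325139   0.014     ] [ 0.58082276 -0.03986995  0.014     ]
(array([ 0.58510787, -0.02959592,  0.00715723]), [np.float64(0.0008020607498928779), np.float64(0.0008020607498929781)])
[[ 0.973  0.23  -0.   ]
 [ 0.23  -0.973  0.001]
 [ 0.    -0.002 -1.   ]] [ 0.14920194 -0.63212971  0.25549355]
[[ 2.000e-04 -9.599e-01 -2.803e-01  7.130e-02]
 [ 1.000e+00  3.000e-04 -5.000e-04  1.100e-03]
 [ 6.000e-04 -2.803e-01  9.599e-01 -1.165e-01]
 [ 0.000e+00  0.000e+00  0.000e+00  1.000e+00]]
```

```bash
cat >> h.py <<'E'
def plan(p1,yaw1,n,p0=None,yaw0=None):
    """tool-down moves; yaw of tool x. print rows in mm, deg"""
    from plant import ctrl
    s=ctrl.state();r=R.from_quat(s['eef_rot']).as_matrix()
    p0=s['eef_pos'] if p0 is None else np.array(p0); yaw0=np.degrees(np.arctan2(r[1,0],r[0,0])) if yaw0 is None else yaw0
    d=(np.array(p1)-p0)/n*1000; dy=(yaw1-yaw0)/n
    for i in range(n):
        y=np.radians(yaw0+dy*i);c,q=np.cos(y),np.sin(y)
        print([round(c*d[0]+q*d[1],1),round(q*d[0]-c*d[1],1),round(-d[2],1),0,0,round(-dy,2),85])
E
python3 - <<'E'
from h import *
plan([.4675,-.2586,.27],90.5,18)
E
```

```text
[np.float64(22.0), np.float64(-16.1), np.float64(-0.8), 0, 0, np.float64(-4.29), 85]
[np.float64(23.1), np.float64(-14.4), np.float64(-0.8), 0, 0, np.float64(-4.29), 85]
[np.float64(24.1), np.float64(-12.7), np.float64(-0.8), 0, 0, np.float64(-4.29), 85]
[np.float64(25.0), np.float64(-10.8), np.float64(-0.8), 0, 0, np.float64(-4.29), 85]
[np.float64(25.8), np.float64(-8.9), np.float64(-0.8), 0, 0, np.float64(-4.29), 85]
[np.float64(26.4), np.float64(-7.0), np.float64(-0.8), 0, 0, np.float64(-4.29), 85]
[np.float64(26.8), np.float64(-5.0), np.float64(-0.8), 0, 0, np.float64(-4.29), 85]
[np.float64(27.1), np.float64(-3.0), np.float64(-0.8), 0, 0, np.float64(-4.29), 85]
[np.float64(27.2), np.float64(-0.9), np.float64(-0.8), 0, 0, np.float64(-4.29), 85]
[np.float64(27.2), np.float64(1.1), np.float64(-0.8), 0, 0, np.float64(-4.29), 85]
[np.float64(27.1), np.float64(3.1), np.float64(-0.8), 0, 0, np.float64(-4.29), 85]
[np.float64(26.8), np.float64(5.2), np.float64(-0.8), 0, 0, np.float64(-4.29), 85]
[np.float64(26.3), np.float64(7.1), np.float64(-0.8), 0, 0, np.float64(-4.29), 85]
[np.float64(25.7), np.float64(9.1), np.float64(-0.8), 0, 0, np.float64(-4.29), 85]
[np.float64(24.9), np.float64(11.0), np.float64(-0.8), 0, 0, np.float64(-4.29), 85]
[np.float64(24.1), np.float64(12.8), np.float64(-0.8), 0, 0, np.float64(-4.29), 85]
[np.float64(23.0), np.float64(14.6), np.float64(-0.8), 0, 0, np.float64(-4.29), 85]
[np.float64(21.9), np.float64(16.3), np.float64(-0.8), 0, 0, np.float64(-4.29), 85]
```

Call:
{"api": "drive_tool", "payload": {
  "steps": [
    [22,-16,-1,0,0,-4.3,85],
    [23,-14.5,-1,0,0,-4.3,85],
    [24,-12.5,-1,0,0,-4.3,85],
    [25,-11,-1,0,0,-4.3,85],
    [26,-9,-1,0,0,-4.3,85],
    [26.5,-7,-1,0,0,-4.3,85],
    [27,-5,-1,0,0,-4.3,85],
    [27,-3,-1,0,0,-4.3,85],
    [27,-1,-1,0,0,-4.3,85],
    [27,1,-1,0,0,-4.3,85]
  ]
}}

```text
time: 0.98
eef_pos: [0.3262, -0.4238, 0.2662]
eef_rot: [0.881, 0.473, -0.0, -0.0]
wrist_force: [0.2, -0.6, 0.3]
gripper_width: 0.0851
```

Call:
{"api": "drive_tool", "payload": {
  "steps": [
    [27,3,-1,0,0,-4.3,85],
    [27,5,-1,0,0,-4.3,85],
    [26,7,-1,0,0,-4.3,85],
    [25.5,9,-1,0,0,-4.3,85],
    [25,11,-1,0,0,-4.3,85],
    [24,13,0,0,0,-4.3,85],
    [23,14.5,0,0,0,-4.3,85],
    [22,16,0,0,0,-4.2,85],
    [0,0,0,0,0,0,85],
    [0,0,0,0,0,0,85]
  ]
}}

```text
time: 1.82
eef_pos: [0.4668, -0.2568, 0.2713]
eef_rot: [0.702, 0.712, 0.0, -0.0]
wrist_force: [0.6, -1.0, -0.6]
gripper_width: 0.0849
```

```bash
cat >> h.py <<'E'
def snap(n,tag):
    from plant import ctrl
    d=ctrl.snapshot(n);cv2.imwrite(f"pics/{tag}.png",d["frame"][:,:,::-1]);np.savez(f"pics/{tag}.npz",mtx=d["mtx"],world_from_camera=d["world_from_camera"])
def st():
    from plant import ctrl
    s=ctrl.state();r=R.from_quat(s['eef_rot']).as_matrix()
    print("t",round(s['time'],2),"pos",s['eef_pos'].round(4),"yaw",np.degrees(np.arctan2(r[1,0],r[0,0])).round(2),"z",r[:,2].round(4),"F",s['wrist_force'].round(1),"M",s['ft_torque'].round(2),"w",round(s['gripper_width'],4),"q",s['joint_pos'].round(2))
E
python3 - <<'E'
from h import *
snap("wrist","w1");st()
E
```

```text
t 1.87 pos [ 0.4658 -0.2585  0.2711] yaw 90.61 z [-6.e-04  1.e-04 -1.e+00] F [-0.6 -0.8 -0.4] M [-0.04  0.05 -0.06] w 0.0847 q [ 1.18  0.36 -0.89  1.82  0.31  1.11  0.19]
```

View pics/w1.png

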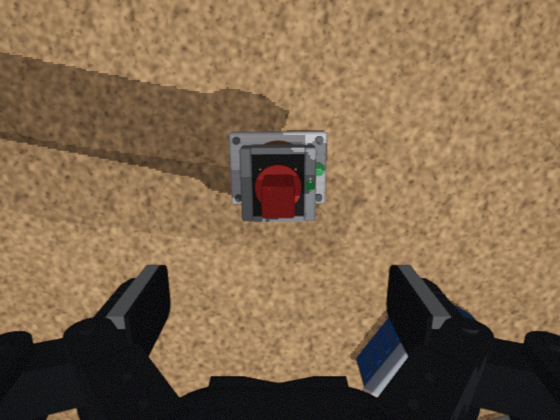

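Run:
```python
import cv2
im=cv2.imread("pics/w1.png"); c=cv2.resize(im[120:230,220:340],None,fx=5,fy=5,interpolation=cv2.INTER_CUBIC);cv2.imwrite("pics/w1c.png",c)
```

```text
(no output)
```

View pics/w1c.png

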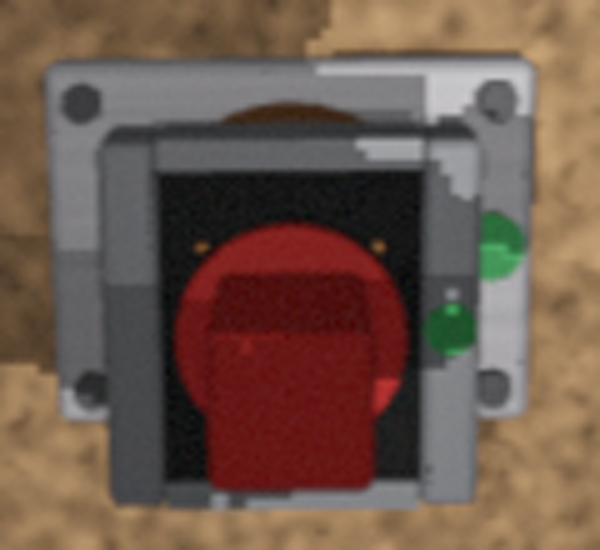

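Run:
```python
from h import *
a=load("pics/scene0.npz");b=load("pics/side0.npz");w=load("pics/w1.npz")
S={'++':((115.8,248.8),(289.8,278.8),(293.6,186.2)),'+-':((102.2,258.3),(297.2,288.6),(294.8,217.6)),'--':((93.8,250.2),(283.2,293),(262.2,218)),'-+':((108,240.5),(276,283.4),(261.6,186.4))}
P=[]
for k,v in S.items():
    x,e=tri(list(zip((a,b,w),v)));print(k,x.round(4),np.round(e,4));P.append(x)
    print('  aw',tri([(a,v[0]),(w,v[2])])[0].round(4),'bw',tri([(b,v[1]),(w,v[2])])[0].round(4))
print(np.mean(P,0)); print(onz(w,(278.05,202.1),.137),onz(w,(278.05,202.1),.134))
for n,p,z in(('cd',(310,185.5),.085),('pd',(319.8,169),.012)): print(n,onz(w,p,z))
```

```text
++ [ 0.478  -0.2477  0.1342] [0.0003 0.0002 0.0003]
  aw [ 0.4781 -0.2477  0.1346] bw [ 0.478  -0.2479  0.1341]
+- [ 0.479  -0.2701  0.1336] [0.0015 0.0009 0.0014]
  aw [ 0.4799 -0.2697  0.1356] bw [ 0.4788 -0.2712  0.1335]
-- [ 0.4566 -0.271   0.1336] [0.0013 0.0005 0.0012]
  aw [ 0.4565 -0.2708  0.1339] bw [ 0.4563 -0.272   0.1341]
-+ [ 0.4559 -0.2481  0.1339] [0.0008 0.0007 0.0005]
  aw [ 0.4558 -0.2479  0.1343] bw [ 0.4559 -0.2486  0.1338]
[ 0.46736736 -0.25922867  0.13383006]
[ 0.46726047 -0.25895565  0.137     ] [ 0.46727526 -0.25981874  0.134     ]
cd [ 0.49416411 -0.25902656  0.085     ]
pd [ 0.51036904 -0.25885409  0.012     ]
```

Call:
{"api": "drive_tool", "payload": {
  "steps": [
    [-0.7,1.5,18,0,0,-0.8,85],
    [0,0,18,0,0,0,85],
    [0,0,18,0,0,0,85],
    [0,0,18,0,0,0,85],
    [0,0,18,0,0,0,85],
    [0,0,18,0,0,0,85],
    [0,0,18,0,0,0,85],
    [0,0,18,0,0,0,85],
    [0,0,0,0,0,0,85],
    [0,0,0,0,0,0,85]
  ]
}}

```text
time: 2.7
eef_pos: [0.466, -0.2603, 0.1266]
eef_rot: [0.699, 0.715, -0.001, -0.001]
wrist_force: [-0.3, -0.5, 0.2]
gripper_width: 0.0849
```

Run:
```python
from h import *
snap("wrist","w2");snap("side","s2");st()
```

```text
t 2.8 pos [ 0.4676 -0.2603  0.1282] yaw 91.3 z [ 7.e-04 -8.e-04 -1.e+00] F [ 0.3 -0.4 -0.7] M [0.04 0.02 0.01] w 0.0849 q [ 1.06  0.56 -0.77  1.94  0.51  0.85  0.05]
```

View pics/w2.png

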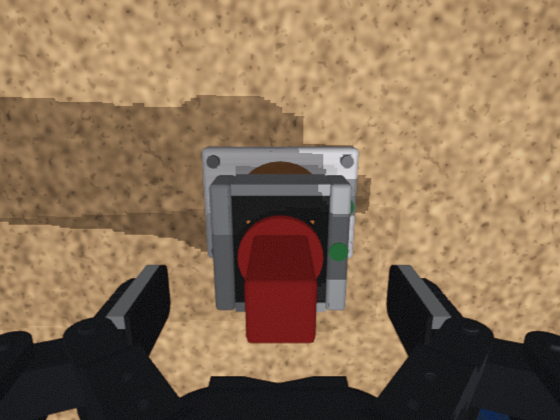

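View pics/s2.png

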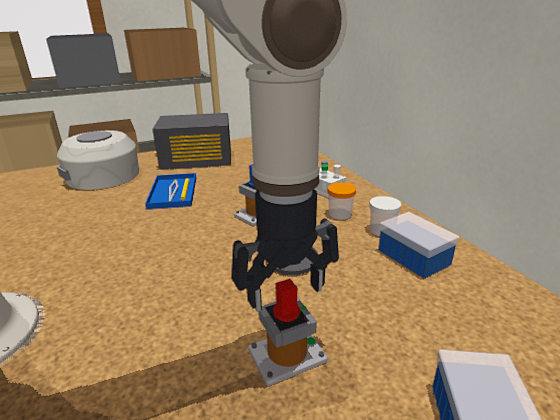

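Run:
```python
from h import *
a=load("pics/scene0.npz");b=load("pics/side0.npz");w=load("pics/w1.npz");v=load("pics/w2.npz")
print(tri([(w,(278.05,202.1)),(v,(281,310))]))
print(onz(v,(281,310),.137),onz(v,(281,310),.134))
for z in(.1,.12,.136): print(z,proj(v,[.4676,-.2603,z]))
```

```text
(array([ 0.46726441, -0.26028124,  0.13239561]), [np.float64(1.8774444772316423e-05), np.float64(1.8774444772403874e-05)])
[ 0.46714811 -0.25737321  0.137     ] [ 0.46721167 -0.25926859  0.134     ]
0.1 [[281.3884135  267.61339029]]
0.12 [[281.75556614 291.5619587 ]]
0.136 [[282.13210025 316.12245994]]
```

Aligned: in the wrist view the stopper top is centred at (281,310) between the jaws, and the side view agrees. Closing now.

Call:
{"api": "drive_tool", "payload": {
  "steps": [
    [0,0,0,0,0,0,15],
    [0,0,0,0,0,0,15],
    [0,0,0,0,0,0,15],
    [0,0,0,0,0,0,15],
    [0,0,0,0,0,0,15],
    [0,0,0,0,0,0,15],
    [0,0,0,0,0,0,15],
    [0,0,0,0,0,0,15],
    [0,0,0,0,0,0,15],
    [0,0,0,0,0,0,15]
  ]
}}

```text
time: 3.63
eef_pos: [0.4675, -0.2595, 0.1277]
eef_rot: [0.699, 0.716, -0.0, 0.0]
wrist_force: [-1.7, 0.5, 6.1]
gripper_width: 0.0235
```

Run:
```python
from h import *
snap("wrist","w3");snap("side","s3");st()
a=cv2.imread("pics/w3.png")[150:420,140:420];b=cv2.imread("pics/s3.png")[200:400,200:380]
b=cv2.resize(b,None,fx=2,fy=2);a=cv2.resize(a,(415,400));cv2.imwrite("pics/m3.png",np.hstack([a,b]))
```

```text
t 3.73 pos [ 0.4675 -0.2595  0.1277] yaw 91.38 z [-1.e-04 -5.e-04 -1.e+00] F [-2.2 -0.1  5.7] M [0.07 0.51 0.02] w 0.0232 q [ 1.06  0.56 -0.77  1.94  0.51  0.85  0.05]
```

View pics/m3.png

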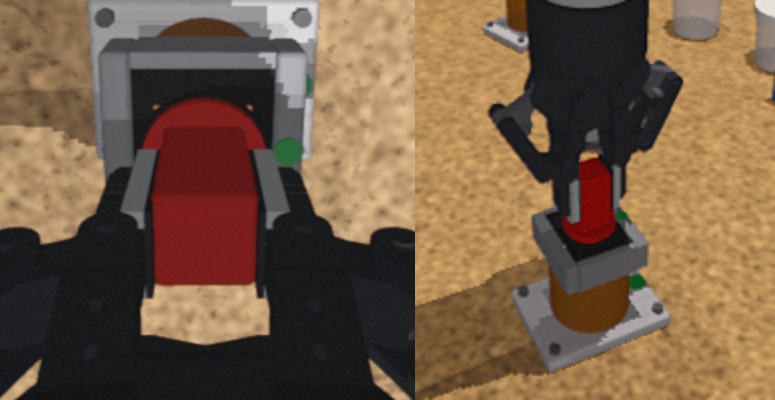

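Call:
{"api": "drive_tool", "payload": {
  "steps": [
    [0,0.9,0,1,0,0,15],
    [0,0.9,0,1,0,0,15],
    [0,0.9,0,1,0,0,15],
    [0,0.9,0,1,0,0,15],
    [0,0.9,0,1,0,0,15],
    [0,0.9,0,1,0,0,15],
    [0,0.9,0,1,0,0,15],
    [0,0.9,0,1,0,0,15],
    [0,0.9,0,1,0,0,15],
    [0,0.9,0,1,0,0,15]
  ]
}}

```text
time: 4.57
eef_pos: [0.4777, -0.2592, 0.127]
eef_rot: [0.696, 0.713, -0.062, -0.06]
wrist_force: [3.0, 0.5, 4.5]
gripper_width: 0.0234
```

Run:
```python
from h import *
snap("wrist","w4");snap("side","s4");st()
a=cv2.imread("pics/w4.png")[150:420,140:420];b=cv2.imread("pics/s4.png")[250:390,230:350]
b=cv2.resize(b,None,fx=4,fy=4,interpolation=cv2.INTER_CUBIC)[:400];a=cv2.resize(a,(300,400));cv2.imwrite("pics/m4.png",np.hstack([a,b]))
```

```text
t 4.67 pos [ 0.4778 -0.2592  0.127 ] yaw 91.42 z [-0.1734 -0.0048 -0.9848] F [ 1.9 -0.4  6.9] M [-0.15 -0.33  0.04] w 0.0236 q [ 0.93  0.64 -0.72  1.79  0.53  1.08  0.01]
```

View pics/m4.png

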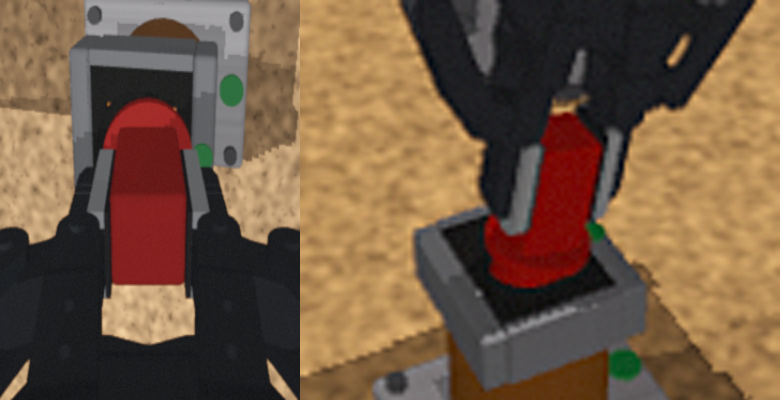

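The side view shows the stopper leaning towards the green dots with the plug still in the mouth, and the tool is tilted 10.0°. Next, the other way.

Call:
{"api": "drive_tool", "payload": {
  "steps": [
    [0,-1.8,0,-2,0,0,15],
    [0,-1.8,0,-2,0,0,15],
    [0,-1.8,0,-2,0,0,15],
    [0,-1.8,0,-2,0,0,15],
    [0,-1.8,0,-2,0,0,15],
    [0,-1.8,0,-2,0,0,15],
    [0,-1.8,0,-2,0,0,15],
    [0,-1.8,0,-2,0,0,15],
    [0,-1.8,0,-2,0,0,15],
    [0,-1.8,0,-2,0,0,15]
  ]
}}

```text
time: 5.5
eef_pos: [0.4574, -0.2595, 0.127]
eef_rot: [0.696, 0.713, 0.062, 0.06]
wrist_force: [-6.3, 0.8, 13.7]
gripper_width: 0.023
```

Run:
```python
from h import *
snap("wrist","w5");snap("side","s5");st()
a=cv2.imread("pics/w5.png")[150:420,140:420];b=cv2.imread("pics/s5.png")[250:390,230:350]
b=cv2.resize(b,None,fx=4,fy=4,interpolation=cv2.INTER_CUBIC)[:400];a=cv2.resize(a,(300,400));cv2.imwrite("pics/m5.png",np.hstack([a,b]))
```

```text
t 5.6 pos [ 0.4572 -0.2595  0.127 ] yaw 91.34 z [ 0.1725  0.0041 -0.985 ] F [-4.   1.5 10.3] M [0.43 0.73 0.06] w 0.0232 q [ 1.2   0.49 -0.82  2.07  0.48  0.61  0.11]
```

View pics/m5.png

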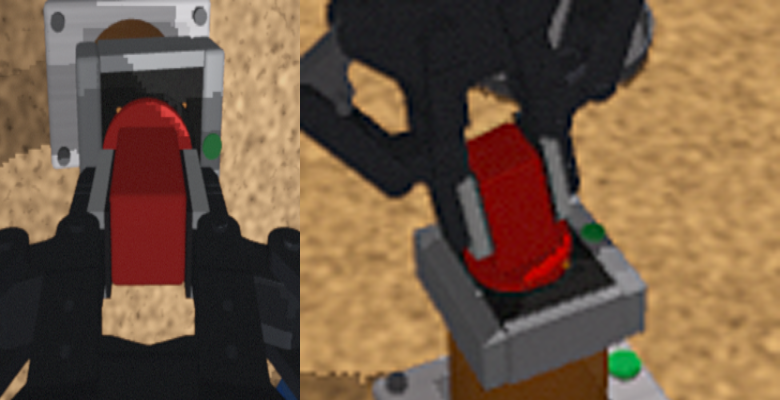

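The side view shows it leaning away from the dots, with the tool at 9.9° and the plug still seated. Now upright, then straight up.

Call:
{"api": "drive_tool", "payload": {
  "steps": [
    [0,1.8,0,2,0,0,15],
    [0,1.8,0,2,0,0,15],
    [0,1.8,0,2,0,0,15],
    [0,1.8,0,2,0,0,15],
    [0,1.8,0,2,0,0,15],
    [0,0,0,0,0,0,15],
    [0,0,0,0,0,0,15],
    [0,0,-1,0,0,0,15],
    [0,0,-1,0,0,0,15],
    [0,0,-1,0,0,0,15]
  ]
}}

```text
time: 6.43
eef_pos: [0.4668, -0.259, 0.129]
eef_rot: [0.699, 0.716, 0.001, -0.001]
wrist_force: [4.4, -0.9, -14.9]
gripper_width: 0.0232
```

Run:
```python
from h import *
st()
```

```text
t 6.43 pos [ 0.4668 -0.259   0.129 ] yaw 91.38 z [-4.e-04  2.e-03 -1.e+00] F [  4.4  -0.9 -14.9] M [-0.36 -1.19 -0.03] w 0.0232 q [ 1.06  0.55 -0.77  1.94  0.5   0.85  0.05]
```

Call:
{"api": "drive_tool", "payload": {
  "steps": [
    [0,0,-2,0,0,0,15],
    [0,0,-2,0,0,0,15],
    [0,0,-2,0,0,0,15],
    [0,0,-2,0,0,0,15],
    [0,0,-2,0,0,0,15],
    [0,0,-3,0,0,0,15],
    [0,0,-3,0,0,0,15],
    [0,0,-3,0,0,0,15],
    [0,0,-3,0,0,0,15],
    [0,0,-3,0,0,0,15]
  ]
}}

```text
time: 7.27
eef_pos: [0.469, -0.2597, 0.1578]
eef_rot: [0.698, 0.716, 0.0, 0.002]
wrist_force: [0.0, 0.9, -0.4]
gripper_width: 0.0234
```

Run:
```python
from h import *
snap("wrist","w6");snap("side","s6");st()
a=cv2.imread("pics/w6.png")[150:420,140:420];b=cv2.imread("pics/s6.png")[230:390,220:360]
b=cv2.resize(b,None,fx=3,fy=3,interpolation=cv2.INTER_CUBIC)[:400];a=cv2.resize(a,(300,400));cv2.imwrite("pics/m6.png",np.hstack([a,b]))
```

```text
t 7.37 pos [ 0.4686 -0.2597  0.1574] yaw 91.39 z [ 0.0025 -0.0017 -1.    ] F [0.2 0.5 0. ] M [0.02 0.04 0.03] w 0.0232 q [ 1.09  0.51 -0.8   1.92  0.47  0.9   0.08]
```

View pics/m6.png

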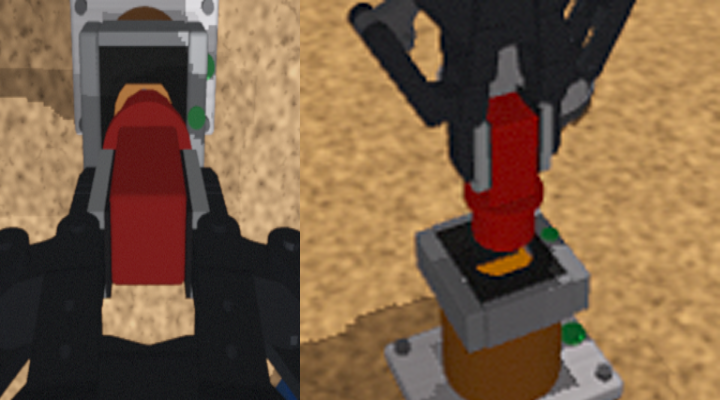

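Call:
{"api": "drive_tool", "payload": {
  "steps": [
    [0,0,-10,0,0,0,15],
    [0,0,-20,0,0,0,15],
    [0,0,-20,0,0,0,15],
    [10,8,-15,0,0,0,15],
    [20,17,-8,0,0,0,15],
    [20,17,-5,0,0,0,15],
    [25,22,-5,0,0,0,15],
    [25,22,0,0,0,0,15],
    [25,22,0,0,0,0,15],
    [12,10,0,0,0,0,15]
  ]
}}

```text
time: 8.2
eef_pos: [0.5846, -0.1147, 0.2403]
eef_rot: [0.697, 0.717, 0.002, 0.0]
wrist_force: [-0.1, 1.0, -0.3]
gripper_width: 0.023
```

Run:
```python
from h import *
snap("wrist","w7");st()
```

```text
t 8.25 pos [ 0.5854 -0.1125  0.2404] yaw 91.79 z [ 0.004  0.004 -1.   ] F [2.  2.2 0.7] M [ 0.15 -0.13  0.  ] w 0.0235 q [ 0.78  0.52 -0.86  1.7   0.43  1.11 -0.17]
```

View pics/w7.png

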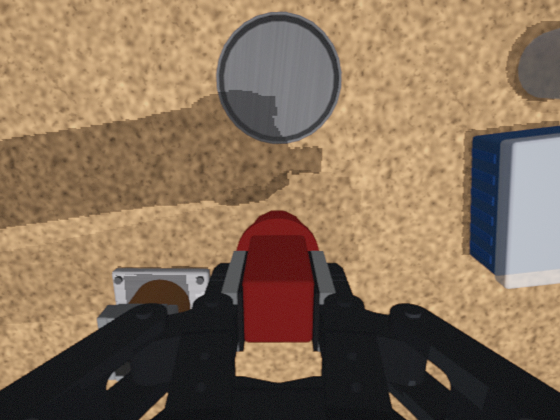

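Run:
```python
from h import *
snap("wrist","w8");st()
a=load("pics/scene0.npz");b=load("pics/side0.npz");v=load("pics/w7.npz");v2=load("pics/w8.npz")
print(onz(v,(279,78),.014),tri([(a,(280.7,255.3)),(b,(292.2,256.7)),(v,(279,78))]))
im=cv2.imread("pics/w8.png");cv2.imwrite("pics/w8c.png",cv2.resize(im[0:170,190:370],None,fx=4,fy=4,interpolation=cv2.INTER_CUBIC)[:600])
```

```text
t 8.3 pos [ 0.584  -0.1148  0.24  ] yaw 91.75 z [ 0.0023  0.0025 -1.    ] F [-0.1  0.4 -1.1] M [ 0.08 -0.02 -0.03] w 0.0227 q [ 0.78  0.52 -0.86  1.7   0.43  1.11 -0.17]
[ 0.58409074 -0.02953508  0.014     ] (array([ 0.58473806, -0.02937299,  0.00695043]), [np.float64(0.0006286219713243875), np.float64(0.0010730031422758741), np.float64(0.000631661796165575)])
```

View pics/w8c.png

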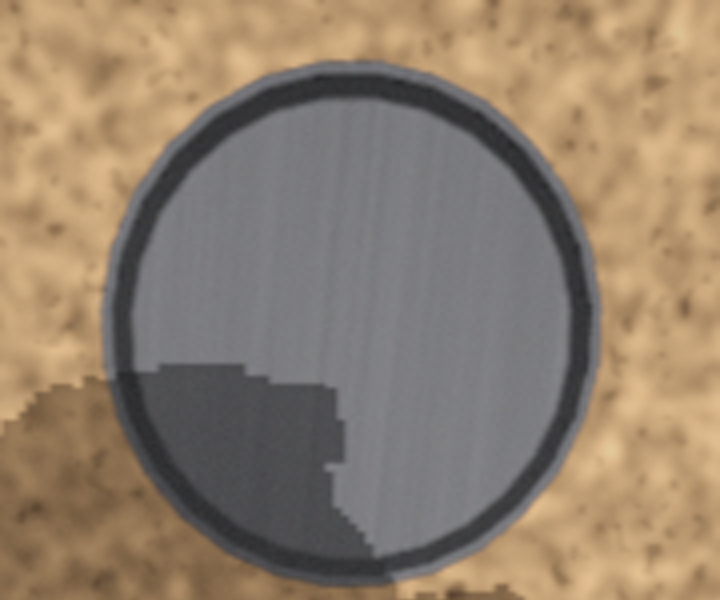

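Call:
{"api": "drive_tool", "payload": {
  "steps": [
    [14,0.5,0,0,0,0,15],
    [25,1,0,0,0,0,15],
    [25,1,5,0,0,0,15],
    [19,0.5,20,0,0,0,15],
    [0,0,30,0,0,0,15],
    [0,0,30,0,0,0,15],
    [0,0,30,0,0,0,15],
    [0,0,25,0,0,0,15],
    [0,0,15,0,0,0,15],
    [0,0,8,0,0,0,15]
  ]
}}

```text
time: 9.13
eef_pos: [0.5813, -0.0374, 0.0739]
eef_rot: [0.699, 0.715, -0.001, -0.001]
wrist_force: [-0.9, 0.4, -0.3]
gripper_width: 0.0235
```

Run:
```python
from h import *
snap("side","s9");snap("scene","c9");st()
a=cv2.imread("pics/s9.png")[160:300,220:370];b=cv2.imread("pics/c9.png")[150:300,210:360]
f=lambda i:cv2.resize(i,(400,400),interpolation=cv2.INTER_CUBIC);cv2.imwrite("pics/m9.png",np.hstack([f(a),f(b)]))
```

```text
t 9.23 pos [ 0.5823 -0.0369  0.0752] yaw 91.33 z [-1.9e-03  1.0e-04 -1.0e+00] F [ 0.2  0.2 -0.2] M [-0.06  0.04  0.02] w 0.0233 q [ 0.56  0.71 -0.72  1.83  0.62  0.84 -0.45]
```

View pics/m9.png

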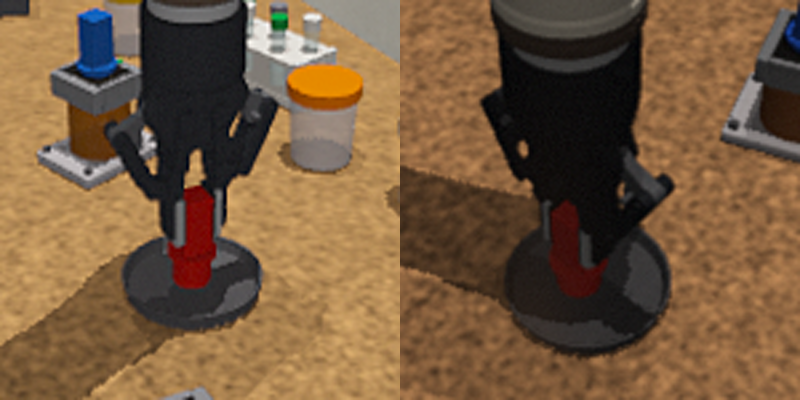

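Call:
{"api": "drive_tool", "payload": {
  "steps": [
    [0,0,1,0,0,0,15],
    [0,0,1,0,0,0,15],
    [0,0,1,0,0,0,15],
    [0,0,1,0,0,0,15],
    [0,0,1,0,0,0,15],
    [0,0,1,0,0,0,15],
    [0,0,0.5,0,0,0,15],
    [0,0,0,0,0,0,15],
    [0,0,0,0,0,0,15],
    [0,0,0,0,0,0,15]
  ]
}}

```text
time: 10.07
eef_pos: [0.5831, -0.0365, 0.0694]
eef_rot: [0.699, 0.716, 0.0, -0.0]
wrist_force: [-0.0, -0.4, 0.1]
gripper_width: 0.0234
```

Call:
{"api": "drive_tool", "payload": {
  "steps": [
    [0,0,0.5,0,0,0,15],
    [0,0,0.5,0,0,0,15],
    [0,0,0.5,0,0,0,15],
    [0,0,0.5,0,0,0,15],
    [0,0,0,0,0,0,15],
    [0,0,0,0,0,0,15],
    [0,0,0,0,0,0,15],
    [0,0,0,0,0,0,15],
    [0,0,0,0,0,0,15],
    [0,0,0,0,0,0,15]
  ]
}}

```text
time: 10.9
eef_pos: [0.5831, -0.0365, 0.0674]
eef_rot: [0.699, 0.716, 0.0, 0.0]
wrist_force: [-0.2, -0.3, -0.7]
gripper_width: 0.0234
```

Call:
{"api": "drive_tool", "payload": {
  "steps": [
    [0,0,0.5,0,0,0,15],
    [0,0,0.5,0,0,0,15],
    [0,0,0.5,0,0,0,15],
    [0,0,0.5,0,0,0,15],
    [0,0,0,0,0,0,15],
    [0,0,0,0,0,0,15],
    [0,0,0,0,0,0,15],
    [0,0,0,0,0,0,15],
    [0,0,0,0,0,0,15],
    [0,0,0,0,0,0,15]
  ]
}}

```text
time: 11.73
eef_pos: [0.5831, -0.0366, 0.0654]
eef_rot: [0.699, 0.716, 0.0, 0.0]
wrist_force: [0.1, 1.2, -0.5]
gripper_width: 0.0235
```

Run:
```python
from h import *
snap("side","s10");snap("wrist","w10");st()
a=cv2.imread("pics/s10.png")[220:290,255:325];b=cv2.imread("pics/w10.png")[100:360,140:420]
f=lambda i:cv2.resize(i,(400,400),interpolation=cv2.INTER_CUBIC);cv2.imwrite("pics/m10.png",np.hstack([f(a),f(b)]))
```

```text
t 11.83 pos [ 0.5831 -0.0365  0.0654] yaw 91.38 z [ 1.e-04 -1.e-04 -1.e+00] F [-0.3  0.4 -0.2] M [ 0.03  0.04 -0.02] w 0.0227 q [ 0.55  0.72 -0.71  1.84  0.63  0.82 -0.46]
```

View pics/m10.png

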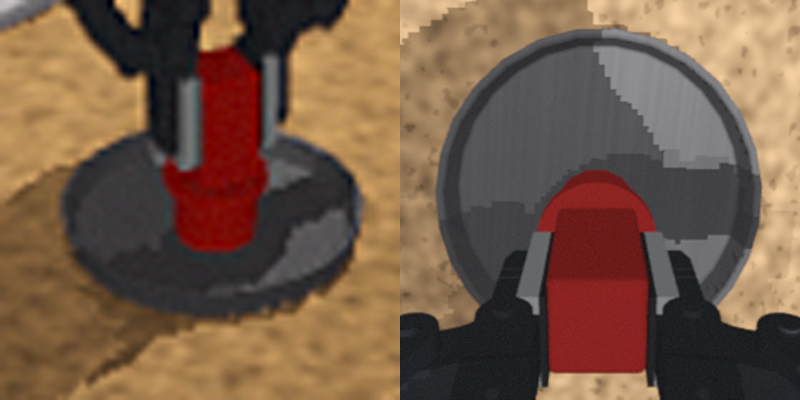

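Call:
{"api": "drive_tool", "payload": {
  "steps": [
    [0,0,0.4,0,0,0,15],
    [0,0,0.4,0,0,0,15],
    [0,0,0.4,0,0,0,15],
    [0,0,0.4,0,0,0,15],
    [0,0,0.4,0,0,0,15],
    [0,0,0,0,0,0,15],
    [0,0,0,0,0,0,15],
    [0,0,0,0,0,0,15],
    [0,0,0,0,0,0,15],
    [0,0,0,0,0,0,15]
  ]
}}

```text
time: 12.67
eef_pos: [0.5832, -0.0364, 0.0649]
eef_rot: [0.698, 0.716, -0.0, 0.0]
wrist_force: [-3.9, 0.4, 14.3]
gripper_width: 0.0231
```

The force rose to 14 N, so the stopper is on the dish floor. I'll relieve the press and open.

Call:
{"api": "drive_tool", "payload": {
  "steps": [
    [0,0,-0.7,0,0,0,15],
    [0,0,-0.6,0,0,0,15],
    [0,0,0,0,0,0,15],
    [0,0,0,0,0,0,28],
    [0,0,0,0,0,0,34],
    [0,0,0,0,0,0,42],
    [0,0,0,0,0,0,52],
    [0,0,0,0,0,0,62],
    [0,0,0,0,0,0,70],
    [0,0,0,0,0,0,70]
  ]
}}

```text
time: 13.5
eef_pos: [0.5831, -0.0365, 0.0646]
eef_rot: [0.699, 0.716, 0.0, -0.0]
wrist_force: [-0.6, -0.4, -0.3]
gripper_width: 0.07
```

Run:
```python
from h import *
snap("side","s11");snap("wrist","w11");st()
a=cv2.imread("pics/s11.png")[200:290,245:335];b=cv2.imread("pics/w11.png")[60:360,100:460]
f=lambda i:cv2.resize(i,(400,400),interpolation=cv2.INTER_CUBIC);cv2.imwrite("pics/m11.png",np.hstack([f(a),f(b)]))
```

```text
t 13.6 pos [ 0.5831 -0.0365  0.0646] yaw 91.38 z [-0. -0. -1.] F [-0.  -0.5 -0.1] M [-0.03  0.03 -0.07] w 0.0704 q [ 0.55  0.73 -0.71  1.84  0.63  0.82 -0.46]
```

View pics/m11.png

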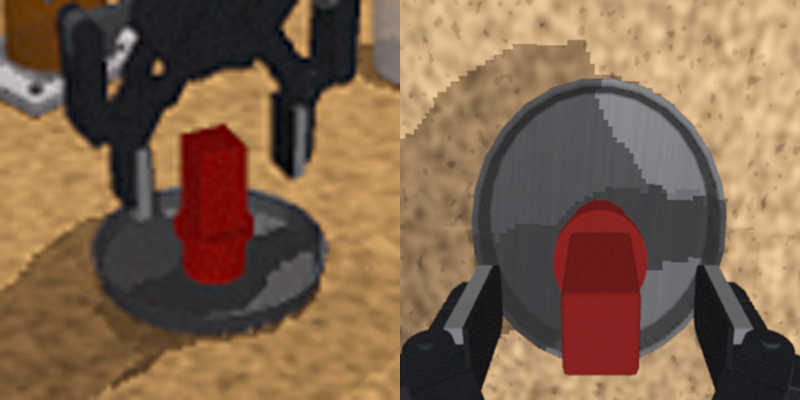

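The stopper stands free between the open jaws, with no force on the wrist. Retreating straight up.

Call:
{"api": "drive_tool", "payload": {
  "steps": [
    [0,0,-5,0,0,0,85],
    [0,0,-10,0,0,0,85],
    [0,0,-15,0,0,0,85],
    [0,0,-20,0,0,0,85],
    [0,0,-25,0,0,0,85],
    [0,0,-25,0,0,0,85],
    [0,0,-25,0,0,0,85],
    [0,0,-25,0,0,0,85],
    [0,0,-10,0,0,0,85],
    [0,0,0,0,0,0,85]
  ]
}}

```text
time: 14.43
eef_pos: [0.5851, -0.0361, 0.2288]
eef_rot: [0.698, 0.716, 0.002, 0.003]
wrist_force: [-0.3, -0.5, -0.2]
gripper_width: 0.0849
```

Run:
```python
from h import *
snap("side","s12");snap("wrist","w12");snap("scene","c12");st()
f=lambda i,w:cv2.resize(i,(w,400),interpolation=cv2.INTER_CUBIC)
cv2.imwrite("pics/m12.png",np.hstack([f(cv2.imread("pics/s12.png")[150:390,200:380],300),f(cv2.imread("pics/w12.png")[100:320,190:370],250),f(cv2.imread("pics/c12.png")[130:330,200:400],250)]))
```

```text
t 14.58 pos [ 0.5823 -0.0369  0.2239] yaw 91.37 z [-1.2e-03 -4.0e-04 -1.0e+00] F [ 0.3 -0.4 -0.6] M [-0.02  0.    0.06] w 0.085 q [ 0.66  0.52 -0.86  1.74  0.44  1.08 -0.32]
```

View pics/m12.png

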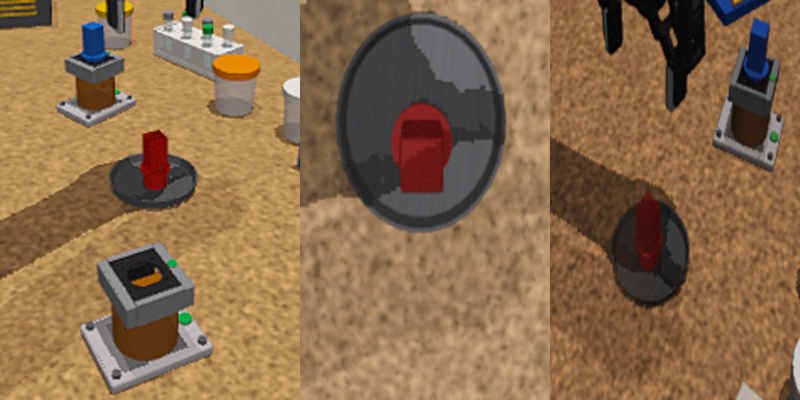

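The stopper stands upright near the dish centre, the red cell is empty and the blue stopper is in its cell. The gripper is open and well clear.

```bash
python3 -c "
from plant import ctrl
print(ctrl.finish_job())"
```

```text
the job is handed in; nothing more can be done
None
```

The red stopper is out of its cell and standing upright near the centre of the dark dish. I handed the job in at about 14.6 s of the 42 s allowed.

- **Rocking and pull:** I leaned it 10.0° towards the green dots, then 9.9° the other way, both with the plug still in the mouth. I then brought it upright and drew it straight up. The highest pull I read was about 15 N.
- **Placing:** I lowered it until it touched the dish floor (14 N), eased off, opened the gripper and backed straight up.
- **Last checks:** All three cameras show the stopper upright and free in the dish. The side view shows the red cell empty and the blue stopper still seated. The wrist force was about zero and the open gripper was about 10 cm above the stopper.
- **One disagreement:** The cameras put the stopper top about 3 mm lower than the text's heights. That is slightly more than the stated 2 mm calibration error. The stopper reached the dish floor at about the lower height I expected, and it did not affect the job.

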